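# Stow a module in the push-latch drawer

### The job

Push the front of the small grey drawer in to spring it open, set the black finned power module down upright on the drawer's floor without a bang and let go, then push the drawer fully home so that the latch holds it shut. Feel for the latch and be gentle: never push on the drawer with more than 18 N, and leave the spool, the bottle and the screwdriver where they are.

Things in the scene. Friction and masses are not known exactly. Their poses are not given: they have to be found in the camera images.
- cabinet: Low grey sheet-steel drawer cabinet fixed to the bench, 160 wide (y) x 175 deep (x) x 58 mm high. Origin on the bench under the middle of its front edge; +x runs back into the cabinet, so the drawer opens towards its -x (roughly towards the robot). A metal spool stands on its top about 130 mm behind the front edge.
- front_face (a point): Centre of the outer face of the drawer's plain front panel (no handle), 45 mm above the bench; axes as the cabinet's: pushing in is along +x. Panel 160 wide, 12 thick, 4 to 60 mm above the bench, 2 mm higher than the cabinet, so a finger pointing down can push on it. Latched, its back stands about 20 mm in front of the cabinet.
- drawer (a joint): Drawer opening in m. Latched it rests at about 0.001; sprung open, at 0.060. A spring pushes out, 8 N latched falling to 2 N open; damping 20 N s/m. Push-push latch: each push to the stop, then backing off, switches latched to open or open to latched.
- drawer_floor (a point): Point on the drawer's flat floor, 12 mm above the bench, midway across, 39.5 mm behind the panel's back: the middle of the 79 mm long part that is uncovered when open. Axes as the cabinet's. The inside is 128 mm wide (y), from 39 mm before this point (-x, panel) to 85 mm behind it (+x, rear wall); side walls 22 mm high; things up to 40 mm high pass under the cabinet's top.
- module: Power module lying on the blue mat: black block with an aluminium finned heat sink on top, 46 long (x) x 30 wide (y) x 28 mm high, 90 g. Origin at the centre of its underside, z up. Grip it across the 30 mm width.
- mat: Flat blue repair mat, 200 (x) x 220 (y) x 4 mm, fixed on the bench; origin under its centre.
- screwdriver: Loose screwdriver with a black handle lying near the far edge of the mat, 150 mm long, leave alone.
- spool: Loose metal solder spool, 48 mm across, 31 mm high, standing on the cabinet's top; origin at the centre of its underside. Leave alone.
- flux: Loose small white bottle, 32 mm across, 85 mm high, standing on the bench beyond the cabinet and the mat. Leave alone.
- panel_top (a point): Middle of the front panel's top edge, 60 mm above the bench. The stop comes 7 to 18 mm inward of the latched rest, differing from start to start; the latch switches only in the last 1 mm before it: only feel finds it. The push is 7 to 10 N up to the stop, then climbs quickly; 12 N or more tells that it is reached. Let out after a relatching push, the panel returns to its latched rest.
Not all that is in view belongs to the job. There is more than one size of the module; the job needs the smallest.

How it is judged:
By the outcome, as a careful person would: the job done as asked, in the order asked, and still so for the second after the job is handed in, with the robot touching nothing.
It also fails if it takes over 72 s, if anything falls off the work surface, if the arm or the gripper's body presses on something with over 40 N, if the wrist force passes 120 N, or if a joint passes its speed limit or range.

### The arm

A 6-joint arm with a two-finger parallel gripper is mounted at the origin on the work surface. World frame = base frame: x ahead of the robot, y to its left, z up, the work surface at z = 0. Lengths are in m, angles in degrees, forces in N, time in s.
With the tool pointing down it reaches from about 0.25 to 0.725 m from the base axis. Payload 9.7 kg.
Tool frame: the origin (TCP) lies midway between the tips of the shut fingers; the grasp point (between the pads) lies 19 mm behind it; z points along the fingers, y is the line along which they close (so a half turn about z gives the same grasp; the last joint's range is limited). The gripper opens to 85 mm and grips with 20 to 120 N. Pads are 22 mm wide; open, the fingers measure 114 mm over their backs; the gripper's body (76 mm by 85 mm) begins 54 mm behind the grasp point. The pads swing forward as they close: fully open they stand 13 mm farther back than shut.
Start: joints at [72.021, 4.979, 10.078, 95.1, 0, 90], TCP at [0.17, 0.523, 0.231] pointing down, gripper open.
Joint ranges: [-179.16, 179.16], [-48.56, 103.87], [-65.8, 70.77], [-126.05, 130.52], [-82.76, 87.17], [-180, 180]. Speed limits (degrees/s): [127.2, 127.2, 147.25, 180, 180, 180].

### API

Orientations are given as [roll, pitch, yaw] about the fixed x, y, z axes, in that order (R = Rz(yaw) Ry(pitch) Rx(roll)).
In Python, from workcell import * gives the robot as it stands.
- The arm moves only by the tool servo_tool, never from a script. Its argument "moves" is a list of rows, each a list of 4 numbers: the shift along the world's x, y, z in shares of 40 cm (1.0 is 40 cm), then the turn about the world's z in normalised numbers (1 is 180 degrees). A call has 1 to 20 rows; each row is the pose to reach, as a shift and turn from the pose commanded when the call began; what a row does not reach only later rows make up. A row lasts 1/12 s, in which the tool goes at most 41.7 mm and 7.16 degrees, less where a joint would pass 70% of its speed; a pose out of reach is approached as far as the arm can. Shift and turn numbers lie between -1 and 1, and a call with a number outside is refused. A call with a gripper value outside its range is refused whole. "claw" is the closure, from 0 (fully open) to 1 (shut), set as the call begins (left out, the last holds). The fingers move at their own pace and stop on an object; "force" is the grip in N (left out, the last holds). Time passes only in rows, so rows that repeat a pose let the fingers close. It gives the time, the measured TCP pose, the force, the opening and the grip force at its end, in the units of the state.
- get_obs(): the state, without advancing time (a new reading comes with each control period).
- camera(name): name is "scene" or "side" or "wrist"; returns the picture (384x512x3 uint8, red, green, blue); there is no depth.
- get_calibration(name): a dict with "fx", "fy", "cx", "cy" (pixels), "k1" (the pictures are not rectified: a ray, as slopes to the right and down, at radius r is drawn at 1 + k1 r^2 times it, then the intrinsics apply), "rvec" (rotation vector, rad) and "tvec" (3), from world to camera coordinates, as OpenCV has them; the wrist camera has in their place "tool_from_camera" (4x4, takes a point from camera to tool coordinates, whose origin is the TCP and whose axes are the flange's). Camera axes: x right, y down, z forward; pixel columns grow to the right and rows downward; lengths in m; the calibration is good to about 2 mm. A picture is of the moment at which its call begins: read the wrist's pose just before it. get_calibration takes no time and is no camera call.
- job_done(): hands the job in; it is judged then, once.
The state is a dict: "time": time; "q": joint angles; "qd": joint speeds; "joint_efforts": joint torques, N m; "ee_pos": TCP position; "tcp_rot": TCP orientation; "wrist_force": force on the tool from outside, world axes, zero at the start; "torque": the same for the moment, N m; "opening": finger opening in m; "grasp_force": force on a finger pad.
Only numpy, scipy, OpenCV 4.12 (cv2) and the standard library are available. Lean on these libraries where they do the work, as an engineer would, in place of code of your own. Each camera call takes 0.05 s, during which the arm holds its last target. There are 200 camera calls.

## Working session

There is one attempt and no reset: what is moved stays moved. The work goes in short steps, Python scripts to look and compute and a tool call to move; the robot and the scene stay as the last step left them, time stands still between calls to the robot, and variables do not carry over. Pictures are saved under pics/ and viewed, at most 10 in all, crops included, and the job is handed in when it is done.

Besides the shell and the picture viewer there is one more tool, called after ">>>" as a command line: name --pt "numbers of a row" for each row, then --argument value for the rest. servo_tool: Moves the arm, as the interface text tells. Its arguments: {"type":"object","properties":{"moves":{"type":"array","items":{"type":"array","items":{"type":"number"}}},"claw":{"type":"number"},"force":{"type":"number"}},"required":["moves"]}

```bash
ls; mkdir -p pics; cat > h.py <<'E'
import numpy as np, cv2
from workcell import *
from scipy.spatial.transform import Rotation as R
def ray(name,uv,obs=None):
    c=get_calibration(name)
    d=(np.array(uv,float)-[c["cx"],c["cy"]])/[c["fx"],c["fy"]]
    u=d.copy()
    for _ in range(20): u=d/(1+c["k1"]*(u@u))
    v=np.array([*u,1.])
    if name=="wrist":
        T=np.array(c["tool_from_camera"]); Rt=R.from_euler("xyz",obs["tcp_rot"],degrees=True).as_matrix()
        return Rt@T[:3,3]+obs["ee_pos"], Rt@T[:3,:3]@v
    Rm=cv2.Rodrigues(np.array(c["rvec"],float))[0]; t=np.array(c["tvec"],float)
    return -Rm.T@t, Rm.T@v
def plane(name,uv,z,obs=None):
    o,d=ray(name,uv,obs); return o+d*(z-o[2])/d[2]
def tri(rs):
    A=0;b=0
    for o,d in rs:
        d=d/np.linalg.norm(d);P=np.eye(3)-np.outer(d,d);A=A+P;b=b+P@o
    p=np.linalg.solve(A,b); return p,[np.linalg.norm(np.cross(p-o,d/np.linalg.norm(d))) for o,d in rs]
def save(n,im): cv2.imwrite(f"pics/{n}.png",im[:,:,::-1])
E
python3 - <<'E'
from h import *
print(get_obs())
ims=[camera(n) for n in ("scene","side","wrist")]
for n,i in zip(("scene0","side0","wrist0"),ims): save(n,i)
E
```

```text
pics
{'time': 0.0, 'q': array([ 7.20192857e+01,  5.01305155e+00,  1.00333934e+01,  9.50990610e+01,
       -7.83157945e-05,  8.99985065e+01]), 'qd': array([ 0.15297315, -0.10699296, -0.03406825,  0.01911216,  0.02609094,
        0.09628085]), 'joint_efforts': array([ 2.28098128e-03, -5.20383632e+01,  4.64805794e+01,  1.61315646e-02,
        1.27557751e-04,  1.67507693e-05]), 'ee_pos': array([0.16971272, 0.52291964, 0.23055484]), 'tcp_rot': array([-1.79921281e+02,  7.62637464e-05,  1.62020779e+02]), 'wrist_force': array([-1.0865185 , -0.06723682,  0.77228536]), 'torque': array([ 0.00297803, -0.01418701,  0.02660658]), 'grasp_force': 0.0, 'opening': 0.08565651496993507}
```

```bash
python3 - <<'E'
import cv2,numpy as np
a,b=[cv2.imread(f"pics/{n}0.png") for n in("scene","side")]
cv2.imwrite("pics/sc_big.png",cv2.resize(a,(800,600),interpolation=cv2.INTER_CUBIC))
cv2.imwrite("pics/sd_big.png",cv2.resize(b,(800,600),interpolation=cv2.INTER_CUBIC))
E
```

```text
(no output)
```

View pics/sc_big.png

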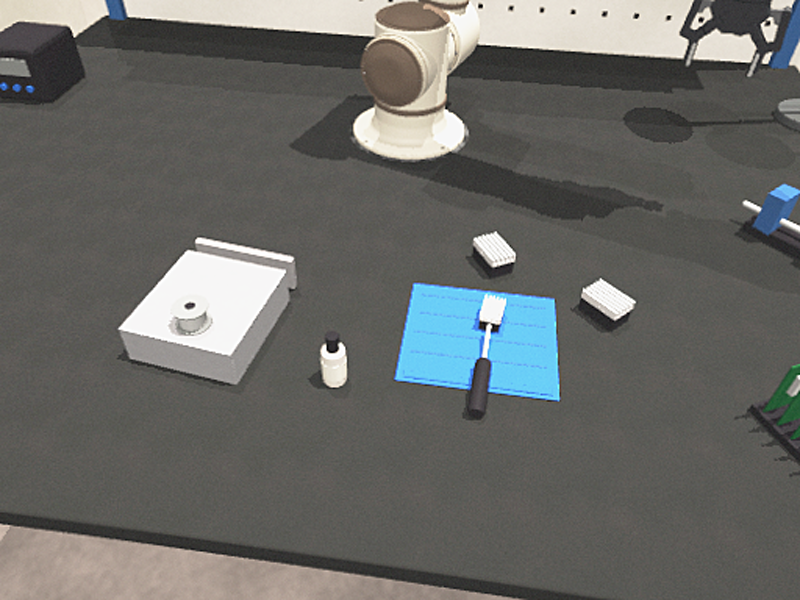

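View pics/sd_big.png

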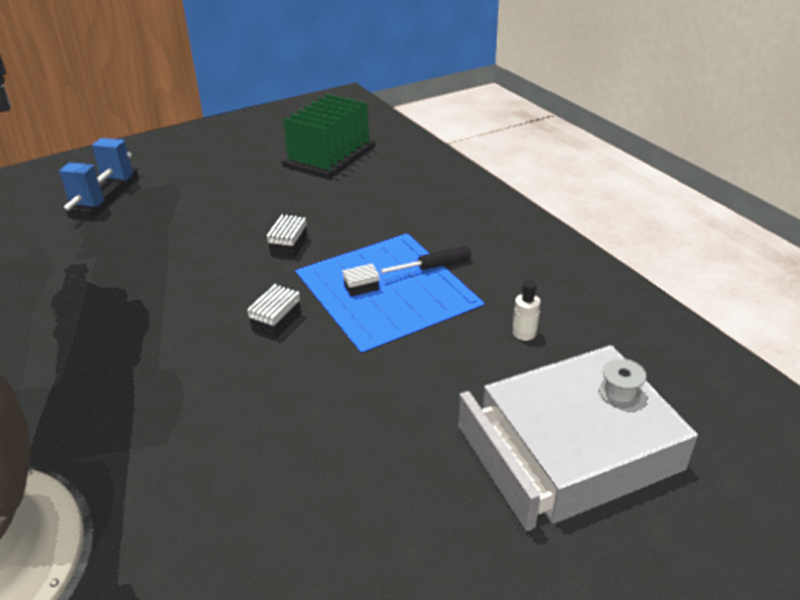

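Scene (800 px scale): modules at (492,310) on the mat, (494,250) and (608,300) off it. The one on the mat also looks smallest. The cabinet is at left, its panel top edge running (197,240)–(295,262). Side view: modules at (361,277) on the mat, (287,232) and (274,306); panel top (462,395)–(535,520). Next I'll measure the three and check the candidate in one crop.

```bash
python3 - <<'E'
from h import *
for n,cs,pad in (("scene",[(492,310),(494,250),(608,300)],28),("side",[(361,277),(287,232),(274,306)],32)):
    im=cv2.imread(f"pics/{n}0.png"); hsv=cv2.cvtColor(im,cv2.COLOR_BGR2HSV)
    m=((hsv[...,2]>110)&(hsv[...,1]<70)).astype(np.uint8)
    k,lab,st,ce=cv2.connectedComponentsWithStats(m)
    for c in cs:
        p=np.array(c)*.64
        i=[j for j in range(1,k) if st[j,4]>30 and np.hypot(*(ce[j]-p))<12]
        for j in i:
            pts=np.argwhere(lab==j)[:,::-1].astype(np.float32)
            w=np.array([plane(n,q,.032 if c==cs[0] else .028)[:2] for q in pts],np.float32)
            r=cv2.minAreaRect(w); print(n,c,st[j],np.round(r[0],4),np.round(np.array(r[1])*1000,1),round(r[2],1))
a,b=[cv2.imread(f"pics/{n}0.png") for n in("scene","side")]
A=cv2.resize(a[140:275,250:420],None,fx=2.35,fy=2.35,interpolation=cv2.INTER_CUBIC);B=cv2.resize(b[120:255,150:320],None,fx=2.35,fy=2.35,interpolation=cv2.INTER_CUBIC)
cv2.imwrite("pics/crop1.png",np.hstack([A,B]))
# panel edges
for s in [(197,240),(295,262)]: print("sc",plane("scene",np.array(s)*.64,.06))
for s in [(462,395),(535,520)]: print("sd",plane("side",np.array(s)*.64,.06))
# mat corners
for s in [(415,284),(555,297),(559,400),(396,380)]: print("mat sc",plane("scene",np.array(s)*.64,.004))
for s in [(297,270),(362,350),(483,302),(408,235)]: print("mat sd",plane("side",np.array(s)*.64,.004))
E
```

```text
scene (492, 310) [307 188  17  41 318] [0.6045 0.1894] [ 32.4 124.8] 80.9
scene (494, 250) [302 148  28  23 408] [0.4236 0.1931] [83.  54.4] 31.5
scene (608, 300) [372 178  35  27 531] [0.5159 0.3636] [74.  59.6] 46.0
side (361, 277) [219 169  24  15 237] [0.5663 0.1903] [43.1 49.5] 81.5
side (287, 232) [170 137  26  20 358] [0.5267 0.3714] [86.8 51.6] 47.4
side (274, 306) [158 181  34  27 543] [0.4341 0.2002] [80.3 55.6] 31.6
sc [ 0.52164346 -0.26237867  0.06      ]
sc [ 0.54837115 -0.10135072  0.06      ]
sd [ 0.53701582 -0.1119469   0.06      ]
sd [ 0.50162782 -0.28764029  0.06      ]
mat sc [0.5045995  0.07529468 0.004     ]
mat sc [0.49928992 0.29278287 0.004     ]
mat sc [0.7023962  0.28966732 0.004     ]
mat sc [0.70278124 0.07381474 0.004     ]
mat sd [0.50692952 0.28839842 0.004     ]
mat sd [0.50472818 0.0727581  0.004     ]
mat sd [0.70160653 0.07296602 0.004     ]
mat sd [0.70207493 0.2833019  0.004     ]
```

View pics/crop1.png

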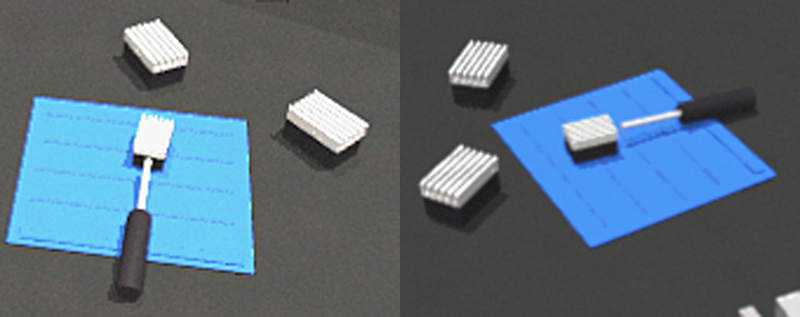

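The mat module (scene 492,310; about 45 x 30 mm) is clearly smaller than the two off the mat (about 70 x 50 mm), so it is the target. The screwdriver tip lies just beyond its +x end.

Units first: shifts go in shares of 40 cm and turns go in shares of 180 degrees. So 36 cm / 40 = 0.9, 35 cm / 40 = 0.875, -2.4 rad / 3.1416 = -0.7639.

>>> servo_tool --pt "0.1 -0.1 0.025 -0.0382" --pt "0.2 -0.2 0.05 -0.0764" --pt "0.3 -0.3 0.075 -0.1146" --pt "0.375 -0.375 0.1 -0.1528" --pt "0.45 -0.45 0.1 -0.191" --pt "0.525 -0.5 0.1 -0.2292" --pt "0.6 -0.55 0.1 -0.2674" --pt "0.675 -0.6 0.1 -0.3056" --pt "0.75 -0.65 0.1 -0.3438" --pt "0.8 -0.7 0.1 -0.382" --pt "0.85 -0.75 0.1 -0.4202" --pt "0.875 -0.8 0.1 -0.4584" --pt "0.9 -0.825 0.1 -0.4966" --pt "0.9 -0.825 0.1 -0.5348" --pt "0.9 -0.825 0.1 -0.573" --pt "0.9 -0.825 0.1 -0.6112" --pt "0.9 -0.825 0.1 -0.6494" --pt "0.9 -0.825 0.1 -0.6875" --pt "0.9 -0.825 0.1 -0.7257" --pt "0.9 -0.825 0.1 -0.7639"

```text
time: 1.82
ee_pos: [0.5297, 0.1931, 0.271]
tcp_rot: [-180.0, 0.0, 24.2]
wrist_force: [-0.0, -1.4, -0.1]
opening: 0.0851
grasp_force: 0.0
```

Converted, -0.42 rad / 3.1416 = -0.1337.

>>> servo_tool --pt "0 0 0 -0.0382" --pt "0 0 0 -0.0764" --pt "0 0 0 -0.1146" --pt "0 0 0 -0.1337" --pt "0 0 0 -0.1337" --pt "0 0 0 -0.1337"

```text
time: 2.32
ee_pos: [0.5452, 0.0928, 0.271]
tcp_rot: [-176.5, 0.3, 7.9]
wrist_force: [-0.7, -0.2, -0.1]
opening: 0.0851
grasp_force: 0.0
```

```bash
python3 - <<'E'
from h import *
import pickle
o=get_obs(); im=camera("wrist"); save("w1",im); pickle.dump(o,open("w1.pkl","wb"))
print(o["time"],o["ee_pos"],o["tcp_rot"],o["q"],np.round(get_calibration("wrist")["tool_from_camera"],3))
E
```

```text
2.3167 [0.54518446 0.09281257 0.27095026] [-176.4696758     0.28587576    7.90084763] [  7.84310878   6.7671284   16.41436096  99.93667026   3.53003432
 179.94215211] [[-0.001 -0.961 -0.277  0.071]
 [ 1.    -0.001 -0.     0.   ]
 [-0.    -0.277  0.961 -0.144]
 [ 0.     0.     0.     1.   ]]
```

View pics/w1.png

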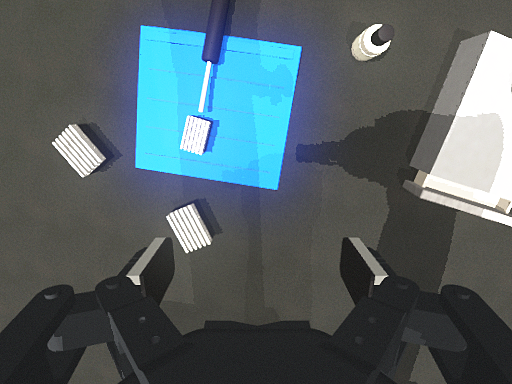

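The wrist picture shows the target at (195,134), the screwdriver tip at (201,110) and the panel corner at (405,187). Joint 6 hit its limit, so I'll turn the other way, to yaw about 180.

Converted, 0.12 rad / 3.1416 = 0.0382.

>>> servo_tool --pt "0 0 0 0.0382" --pt "0 0 0 0.0764" --pt "0 0 0 0.1146" --pt "0 0 0 0.1528" --pt "0 0 0 0.191" --pt "0 0 0 0.2292" --pt "0 0 0 0.2674" --pt "0 0 0 0.3056" --pt "0 0 0 0.3438" --pt "0 0 0 0.382" --pt "0 0 0 0.4202" --pt "0 0 0 0.4584" --pt "0 0 0 0.4966" --pt "0 0 0 0.5348" --pt "0 0 0 0.573" --pt "0 0 0 0.6112" --pt "0 0 0 0.6494" --pt "0 0 0 0.6875" --pt "0 0 0 0.7257" --pt "0 0 0 0.7639"

```text
time: 4.03
ee_pos: [0.5451, 0.0941, 0.271]
tcp_rot: [-176.5, 0.2, 145.9]
wrist_force: [0.2, 0.1, -0.4]
opening: 0.0854
grasp_force: 0.0
```

Converted, 0.72 rad / 3.1416 = 0.2292.

>>> servo_tool --pt "0 0 0 0.0382" --pt "0 0 0 0.0764" --pt "0 0 0 0.1146" --pt "0 0 0 0.1528" --pt "0 0 0 0.191" --pt "0 0 0 0.2292" --pt "0 0 0 0.2292" --pt "0 0 0 0.2292"

```text
time: 4.7
ee_pos: [0.545, 0.094, 0.2713]
tcp_rot: [-176.5, 0.2, -173.4]
wrist_force: [-0.1, -0.4, 0.2]
opening: 0.0855
grasp_force: 0.0
```

```bash
python3 - <<'E'
from h import *
import pickle
o=get_obs(); im=camera("wrist"); save("w2",im); pickle.dump(o,open("w2.pkl","wb"))
print(o["time"],o["ee_pos"],o["tcp_rot"],o["q"])
E
```

```text
4.7 [0.54498495 0.09404276 0.27127076] [-176.48663797    0.24104811 -173.41732948] [11.6041889   6.54578257 16.20892347 99.73092939 -3.52095933  5.03099474]
```

Converted, -38 cm / 40 = -0.95, -36 cm / 40 = -0.9, -0.16 rad / 3.1416 = -0.0509.

>>> servo_tool --pt "-0.025 -0.1 0 0" --pt "-0.05 -0.2 0 0" --pt "-0.075 -0.3 0 0" --pt "-0.1 -0.4 0 0" --pt "-0.15 -0.475 0 0" --pt "-0.2 -0.55 0 0" --pt "-0.25 -0.625 0 0" --pt "-0.275 -0.7 0 0" --pt "-0.3 -0.775 0 -0.0159" --pt "-0.3 -0.85 0 -0.0318" --pt "-0.3 -0.9 0 -0.0477" --pt "-0.3 -0.95 0 -0.0509" --pt "-0.3 -0.95 0 -0.0509" --pt "-0.3 -0.95 0 -0.0509" --pt "-0.3 -0.95 0 -0.0509" --claw 1

```text
time: 6.0
ee_pos: [0.4251, -0.2857, 0.2712]
tcp_rot: [-176.5, 0.2, 177.5]
wrist_force: [-1.4, -0.1, 0.1]
opening: 0.0002
grasp_force: 0.0
```

```bash
python3 - <<'E'
from h import *
import pickle
o=get_obs(); im=camera("wrist"); save("w3",im); pickle.dump(o,open("w3.pkl","wb"))
print(o["time"],o["ee_pos"],o["tcp_rot"],o["wrist_force"])
a=[cv2.imread(f"pics/{n}.png") for n in("w2","w3")]
cv2.imwrite("pics/w23.png",cv2.resize(np.hstack(a),(800,300),interpolation=cv2.INTER_AREA))
E
```

```text
6.0 [ 0.42511844 -0.28572068  0.2712172 ] [-176.51187794    0.22686578  177.52619388] [-1.37597122 -0.06367946  0.05341603]
```

View pics/w23.png

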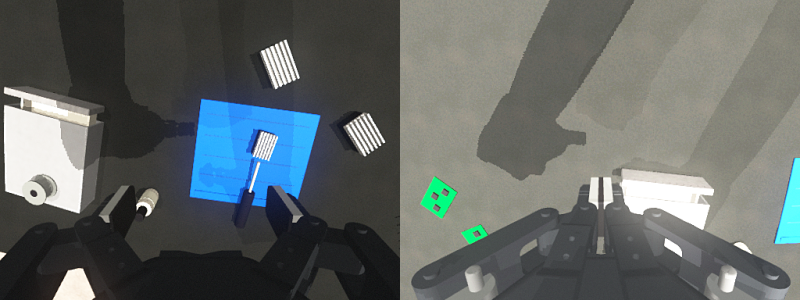

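The first limit stop left a 3.5° tilt on the tool. I'll cancel it by making the mirrored overshoot at the other end of joint 6.

Converted, 2.4 rad / 3.1416 = 0.7639.

>>> servo_tool --pt "0 0 0 0.0382" --pt "0 0 0 0.0764" --pt "0 0 0 0.1146" --pt "0 0 0 0.1528" --pt "0 0 0 0.191" --pt "0 0 0 0.2292" --pt "0 0 0 0.2674" --pt "0 0 0 0.3056" --pt "0 0 0 0.3438" --pt "0 0 0 0.382" --pt "0 0 0 0.4202" --pt "0 0 0 0.4584" --pt "0 0 0 0.4966" --pt "0 0 0 0.5348" --pt "0 0 0 0.573" --pt "0 0 0 0.6112" --pt "0 0 0 0.6494" --pt "0 0 0 0.6875" --pt "0 0 0 0.7257" --pt "0 0 0 0.7639"

```text
time: 7.72
ee_pos: [0.4254, -0.2851, 0.2717]
tcp_rot: [-176.5, 0.2, -44.5]
wrist_force: [0.1, -0.6, 0.7]
opening: -0.0005
grasp_force: 0.0
```

Converted, 0.54 rad / 3.1416 = 0.1719.

>>> servo_tool --pt "0 0 0 0.0382" --pt "0 0 0 0.0764" --pt "0 0 0 0.1146" --pt "0 0 0 0.1528" --pt "0 0 0 0.1719" --pt "0 0 0 0.1719" --pt "0 0 0 0.1719"

```text
time: 8.3
ee_pos: [0.4681, -0.1816, 0.2715]
tcp_rot: [179.7, 0.5, -21.2]
wrist_force: [0.3, -0.1, -0.5]
opening: -0.0002
grasp_force: 0.0
```

Converted, -0.48 rad / 3.1416 = -0.1528.

>>> servo_tool --pt "0 0 0 -0.0382" --pt "0 0 0 -0.0764" --pt "0 0 0 -0.1146" --pt "0 0 0 -0.1528" --pt "0 0 0 -0.191" --pt "0 0 0 -0.2292" --pt "0 0 0 -0.2674" --pt "0 0 0 -0.3056" --pt "0 0 0 -0.3438" --pt "0 0 0 -0.382" --pt "0 0 0 -0.4202" --pt "0 0 0 -0.4584" --pt "0 0 0 -0.4966" --pt "0 0 0 -0.5348" --pt "0 0 0 -0.573" --pt "0 0 0 -0.6112" --pt "0 0 0 -0.6494" --pt "0 0 0 -0.6875" --pt "0 0 0 -0.7257" --pt "0 0 0 -0.7639"

```text
time: 9.97
ee_pos: [0.4677, -0.1826, 0.2716]
tcp_rot: [179.8, 0.5, -159.2]
wrist_force: [-0.1, 0.3, 0.9]
opening: 0.0004
grasp_force: 0.0
```

Converted, 10 cm / 40 = 0.25, 9 cm / 40 = 0.225, -0.54 rad / 3.1416 = -0.1719.

>>> servo_tool --pt "0.05 0.025 0 -0.0382" --pt "0.1 0.05 0 -0.0764" --pt "0.15 0.075 0 -0.1146" --pt "0.2 0.1 0 -0.1528" --pt "0.225 0.125 0 -0.1719" --pt "0.25 0.15 0 -0.1719" --pt "0.25 0.15 0 -0.1719" --pt "0.25 0.15 0 -0.1719"

```text
time: 10.63
ee_pos: [0.5677, -0.1227, 0.2713]
tcp_rot: [179.8, 0.5, 170.4]
wrist_force: [0.3, -1.1, 0.2]
opening: -0.0004
grasp_force: 0.0
```

```bash
python3 - <<'E'
from h import *
import pickle
o=get_obs(); im=camera("wrist"); save("w4",im); pickle.dump(o,open("w4.pkl","wb"))
print(o["time"],o["ee_pos"],o["tcp_rot"],o["wrist_force"])
b=cv2.imread("pics/w2.png")
def mod(n,box):
    im=cv2.imread(f"pics/{n}.png");hsv=cv2.cvtColor(im,cv2.COLOR_BGR2HSV)
    m=((hsv[...,2]>130)&(hsv[...,1]<80)).astype(np.uint8); z=np.zeros_like(m);x0,y0,x1,y1=box;z[y0:y1,x0:x1]=m[y0:y1,x0:x1]
    z=cv2.morphologyEx(z,cv2.MORPH_CLOSE,np.ones((5,5),np.uint8)); z=cv2.morphologyEx(z,cv2.MORPH_OPEN,np.ones((7,7),np.uint8))
    cs=max(cv2.findContours(z,0,2)[0],key=cv2.contourArea); return cv2.minAreaRect(cs)
o1=pickle.load(open("w1.pkl","rb"));o2=pickle.load(open("w2.pkl","rb"))
r1=mod("w1",(170,105,225,165)); r2=mod("w2",(310,155,365,212))
print(r1,r2)
p,e=tri([ray("wrist",r1[0],o1),ray("wrist",r2[0],o2)]); print("mod top",p,e)
for r,oo,n in((r1,o1,1),(r2,o2,2)):
    w=np.array([plane("wrist",q,p[2],oo)[:2] for q in cv2.boxPoints(r)],np.float32); print(n,w.mean(0),cv2.minAreaRect(w))
A=cv2.resize(im,(512,384))[:,:,::-1]; B=cv2.resize(b[90:290,0:150],(288,384),interpolation=cv2.INTER_CUBIC)
cv2.imwrite("pics/c4.png",np.hstack([A,B]))
E
```

```text
10.6333 [ 0.56773184 -0.12266117  0.27133381] [179.757243     0.48833074 170.41361645] [ 0.26915189 -1.09810773  0.2492692 ]
((194.5172576904297, 134.79312133789062), (24.000221252441406, 35.433799743652344), 11.888657569885254) ((338.8585510253906, 186.52684020996094), (23.409191131591797, 35.657039642333984), 20.2248592376709)
mod top [0.5671086  0.19608408 0.03118659] [np.float64(0.00021344989718973255), np.float64(0.00021344989718969203)]
1 [0.56671906 0.19641319] ((0.5667052268981934, 0.19669561088085175), (0.033291272819042206, 0.049982231110334396), 83.08080291748047)
2 [0.5675311  0.19588372] ((0.5676712393760681, 0.19615384936332703), (0.03355817496776581, 0.052171021699905396), 80.63661193847656)
```

View pics/c4.png

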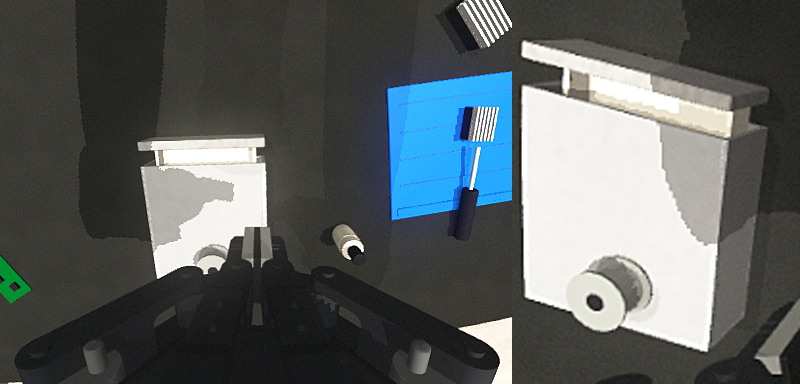

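```bash
python3 - <<'E'
from h import *
import pickle
o4=pickle.load(open("w4.pkl","rb"));o2=pickle.load(open("w2.pkl","rb"))
g4=cv2.imread("pics/w4.png",0); g2=cv2.imread("pics/w2.png",0)
for c in (160,200,240): print("w4 col",c,g4[128:170,c])
print("row 143",g4[143,128:150],g4[143,255:275])
# w2 corners of panel's top from crop (px = x*150/288, y*200/384+90)
f=lambda x,y:((x-512)*150/288,y*200/384+90)
for q in ((522,40),(768,88)): print(f(*q),plane("wrist",f(*q),.06,o2))
for q in ((138,138),(264,135),(138,150),(266,147)): print(q,plane("wrist",q,.06,o4))
print("cab front top",plane("wrist",(143,167),.058,o4),plane("wrist",(266,164),.058,o4))
E
```

```text
w4 col 160 [ 71  67  66  63  68  70  66  64  57  96 104 101  69 245 250 243 241 237
 235 235 235 233 121 155 151 152 154 151 157 155 156 155 153 151 154 147
  96 113 213 247 160 173]
w4 col 200 [ 70  70  76  71  73  74  74  88 110 111 104 128 244 242 238 238 239 239
 236 232 202 240 255 254 254 255 255 255 254 254 254 254 255 255 227 224
 209 235 247 244 244 244]
w4 col 240 [ 69  71  70  72  71  73  88 108 102  97 147 245 240 234 233 233 231 234
 226 216 251 254 253 253 254 254 254 254 254 254 254 255 255 255 216 192
 231 242 239 237 237 237]
row 143 [ 42  44  42  42  39  39  46  40  38  94 191 182 178 174 171 165 166 166
 177 176 180 177] [235 232 231 232 235 236 237 237 237 181  80  54  61  60  62  61  57  60
  69  71]
(5.208333333333333, 110.83333333333333) [ 0.51240408 -0.2640675   0.06      ]
(133.33333333333334, 135.83333333333334) [ 0.52721311 -0.08093921  0.06      ]
(138, 138) [ 0.50868712 -0.2620727   0.06      ]
(264, 135) [ 0.5321797  -0.10699373  0.06      ]
(138, 150) [ 0.52318015 -0.26624799  0.06      ]
(266, 147) [ 0.54719577 -0.10692337  0.06      ]
cab front top [ 0.54566521 -0.26683236  0.058     ] [ 0.56884394 -0.11034347  0.058     ]
```

Converted, -22.9 cm / 40 = -0.5725, -9.3 cm / 40 = -0.2325, 0.02 rad / 3.1416 = 0.0064.

>>> servo_tool --pt "-0.075 -0.05 0 0.0064" --pt "-0.15 -0.1 0 0.0064" --pt "-0.2325 -0.1375 -0.025 0.0064" --pt "-0.2325 -0.1375 -0.125 0.0064" --pt "-0.2325 -0.1375 -0.225 0.0064" --pt "-0.2325 -0.1375 -0.325 0.0064" --pt "-0.2325 -0.1375 -0.4 0.0064" --pt "-0.2325 -0.1375 -0.475 0.0064" --pt "-0.2325 -0.1375 -0.525 0.0064" --pt "-0.2325 -0.1375 -0.5625 0.0064" --pt "-0.2325 -0.1375 -0.5725 0.0064" --pt "-0.2075 -0.14 -0.5725 0.0064" --pt "-0.1825 -0.145 -0.5725 0.0064" --pt "-0.1825 -0.145 -0.5725 0.0064"

```text
time: 11.85
ee_pos: [0.4974, -0.1825, 0.044]
tcp_rot: [179.8, 0.7, 171.4]
wrist_force: [-0.1, -0.4, -0.6]
opening: -0.0
grasp_force: 0.0
```

Converted, 1.9 cm / 40 = 0.0475, -0.25 cm / 40 = -0.0063.

>>> servo_tool --pt "0.01 -0.0015 0 0" --pt "0.02 -0.003 0 0" --pt "0.0275 -0.004 0 0" --pt "0.0325 -0.0048 0 0" --pt "0.0375 -0.0055 0 0" --pt "0.0425 -0.0063 0 0" --pt "0.0475 -0.007 0 0" --pt "0.0475 -0.007 0 0"

```text
time: 12.52
ee_pos: [0.5131, -0.1844, 0.0423]
tcp_rot: [179.8, 0.4, 171.3]
wrist_force: [-3.9, 0.9, 2.8]
opening: -0.0001
grasp_force: 2.2
```

Converted, 0.6 cm / 40 = 0.015, 0.45 cm / 40 = 0.0113.

>>> servo_tool --pt "0.0038 -0.0005 0 0" --pt "0.0075 -0.0013 0 0" --pt "0.0113 -0.0018 0 0" --pt "0.015 -0.0023 0 0" --pt "0.015 -0.0023 0 0"

```text
time: 12.93
ee_pos: [0.5185, -0.1851, 0.0422]
tcp_rot: [179.7, 0.3, 171.3]
wrist_force: [-8.4, 1.2, 4.5]
opening: 0.0001
grasp_force: 4.0
```

Converted, 0.1 cm / 40 = 0.0025, -0.015 cm / 40 = -0.0004.

>>> servo_tool --pt "0.0025 -0.0004 0 0" --pt "0.0025 -0.0004 0 0"

```text
time: 13.1
ee_pos: [0.5194, -0.1853, 0.0422]
tcp_rot: [179.7, 0.3, 171.3]
wrist_force: [-9.1, 2.0, 4.7]
opening: -0.0003
grasp_force: 4.1
```

Converted, 0.1 cm / 40 = 0.0025, -0.015 cm / 40 = -0.0004.

>>> servo_tool --pt "0.0025 -0.0004 0 0" --pt "0.0025 -0.0004 0 0"

```text
time: 13.27
ee_pos: [0.5203, -0.1854, 0.0422]
tcp_rot: [179.7, 0.3, 171.3]
wrist_force: [-8.6, 1.2, 5.7]
opening: -0.0001
grasp_force: 4.2
```

Converted, 0.08 cm / 40 = 0.002, -0.012 cm / 40 = -0.0003.

>>> servo_tool --pt "0.002 -0.0003 0 0" --pt "0.002 -0.0003 0 0"

```text
time: 13.43
ee_pos: [0.5211, -0.1855, 0.0422]
tcp_rot: [179.7, 0.3, 171.3]
wrist_force: [-8.6, 1.2, 5.3]
opening: 0.0001
grasp_force: 4.3
```

Converted, 0.06 cm / 40 = 0.0015, -0.009 cm / 40 = -0.0002.

>>> servo_tool --pt "0.0015 -0.0002 0 0" --pt "0.0015 -0.0002 0 0"

```text
time: 13.6
ee_pos: [0.5217, -0.1856, 0.0422]
tcp_rot: [179.7, 0.3, 171.3]
wrist_force: [-8.3, 1.8, 5.1]
opening: 0.0003
grasp_force: 4.4
```

Converted, 0.07 cm / 40 = 0.0018, -0.01 cm / 40 = -0.0003.

>>> servo_tool --pt "0.0018 -0.0003 0 0" --pt "0.0018 -0.0003 0 0"

```text
time: 13.77
ee_pos: [0.5224, -0.1857, 0.0422]
tcp_rot: [179.7, 0.3, 171.3]
wrist_force: [-9.2, 2.0, 4.7]
opening: 0.0
grasp_force: 4.4
```

Converted, 0.06 cm / 40 = 0.0015, -0.01 cm / 40 = -0.0003.

>>> servo_tool --pt "0.0015 -0.0003 0 0" --pt "0.0015 -0.0003 0 0"

```text
time: 13.93
ee_pos: [0.5229, -0.1857, 0.0422]
tcp_rot: [179.7, 0.3, 171.3]
wrist_force: [-8.5, 1.4, 5.1]
opening: 0.0
grasp_force: 4.5
```

Converted, 0.04 cm / 40 = 0.001, -0.005 cm / 40 = -0.0001.

>>> servo_tool --pt "0.001 -0.0001 0 0" --pt "0.001 -0.0001 0 0"

```text
time: 14.1
ee_pos: [0.5233, -0.1858, 0.0422]
tcp_rot: [179.7, 0.3, 171.3]
wrist_force: [-9.0, 1.8, 5.8]
opening: 0.0
grasp_force: 4.5
```

Converted, 0.05 cm / 40 = 0.0013, -0.007 cm / 40 = -0.0002.

>>> servo_tool --pt "0.0013 -0.0002 0 0" --pt "0.0013 -0.0002 0 0"

```text
time: 14.27
ee_pos: [0.5238, -0.1859, 0.0423]
tcp_rot: [179.7, 0.3, 171.3]
wrist_force: [-9.7, 2.4, 5.2]
opening: 0.0
grasp_force: 4.6
```

>>> servo_tool --pt "0.0013 -0.0002 0 0" --pt "0.0013 -0.0002 0 0"

```text
time: 14.43
ee_pos: [0.5243, -0.1859, 0.0422]
tcp_rot: [179.7, 0.3, 171.3]
wrist_force: [-9.4, 2.2, 5.3]
opening: -0.0001
grasp_force: 4.6
```

>>> servo_tool --pt "0.0013 -0.0002 0 0" --pt "0.0013 -0.0002 0 0"

```text
time: 14.6
ee_pos: [0.5248, -0.186, 0.0423]
tcp_rot: [179.7, 0.3, 171.3]
wrist_force: [-8.2, 0.8, 5.4]
opening: -0.0001
grasp_force: 4.6
```

Converted, 0.05 cm / 40 = 0.0013, -0.007 cm / 40 = -0.0002.

>>> servo_tool --pt "0.0013 -0.0002 0 0" --pt "0.0013 -0.0002 0 0"

```text
time: 14.77
ee_pos: [0.5253, -0.1861, 0.0422]
tcp_rot: [179.7, 0.3, 171.3]
wrist_force: [-7.9, 2.0, 4.9]
opening: 0.0002
grasp_force: 4.6
```

Converted, 0.05 cm / 40 = 0.0013, -0.007 cm / 40 = -0.0002.

>>> servo_tool --pt "0.0013 -0.0002 0 0" --pt "0.0013 -0.0002 0 0"

```text
time: 14.93
ee_pos: [0.5258, -0.1862, 0.0422]
tcp_rot: [179.7, 0.3, 171.3]
wrist_force: [-9.3, 1.6, 6.3]
opening: 0.0004
grasp_force: 4.7
```

Converted, 0.05 cm / 40 = 0.0013, -0.007 cm / 40 = -0.0002.

>>> servo_tool --pt "0.0013 -0.0002 0 0" --pt "0.0013 -0.0002 0 0"

```text
time: 15.1
ee_pos: [0.5263, -0.1862, 0.0422]
tcp_rot: [179.7, 0.3, 171.3]
wrist_force: [-9.2, 1.5, 5.2]
opening: 0.0
grasp_force: 4.7
```

Converted, 0.06 cm / 40 = 0.0015, -0.009 cm / 40 = -0.0002.

>>> servo_tool --pt "0.0015 -0.0002 0 0" --pt "0.0015 -0.0002 0 0"

```text
time: 15.27
ee_pos: [0.5268, -0.1863, 0.0422]
tcp_rot: [179.7, 0.3, 171.3]
wrist_force: [-9.7, 2.0, 5.4]
opening: 0.0001
grasp_force: 4.7
```

Converted, 0.06 cm / 40 = 0.0015, -0.009 cm / 40 = -0.0002.

>>> servo_tool --pt "0.0015 -0.0002 0 0" --pt "0.0015 -0.0002 0 0"

```text
time: 15.43
ee_pos: [0.5274, -0.1864, 0.0422]
tcp_rot: [179.7, 0.3, 171.3]
wrist_force: [-8.8, 1.8, 4.9]
opening: -0.0003
grasp_force: 4.7
```

Converted, 0.06 cm / 40 = 0.0015, -0.009 cm / 40 = -0.0002.

>>> servo_tool --pt "0.0015 -0.0002 0 0" --pt "0.0015 -0.0002 0 0"

```text
time: 15.6
ee_pos: [0.5281, -0.1865, 0.0423]
tcp_rot: [179.7, 0.3, 171.3]
wrist_force: [-9.4, 2.1, 5.4]
opening: 0.0002
grasp_force: 4.8
```

Converted, 0.06 cm / 40 = 0.0015, -0.009 cm / 40 = -0.0002.

>>> servo_tool --pt "0.0015 -0.0002 0 0" --pt "0.0015 -0.0002 0 0"

```text
time: 15.77
ee_pos: [0.5284, -0.1865, 0.0422]
tcp_rot: [179.7, 0.3, 171.3]
wrist_force: [-10.6, 2.7, 6.7]
opening: -0.0001
grasp_force: 5.4
```

Resistance is rising at x≈0.528, which is probably the stop.

Converted, 0.04 cm / 40 = 0.001, -0.006 cm / 40 = -0.0002.

>>> servo_tool --pt "0.001 -0.0002 0 0" --pt "0.001 -0.0002 0 0"

```text
time: 15.93
ee_pos: [0.5285, -0.1865, 0.0422]
tcp_rot: [179.7, 0.3, 171.3]
wrist_force: [-11.6, 2.2, 8.2]
opening: -0.0003
grasp_force: 6.3
```

Converted, 0.03 cm / 40 = 0.0008, -0.005 cm / 40 = -0.0001.

>>> servo_tool --pt "0.0008 -0.0001 0 0" --pt "0.0008 -0.0001 0 0"

```text
time: 16.1
ee_pos: [0.5285, -0.1865, 0.0422]
tcp_rot: [179.7, 0.2, 171.3]
wrist_force: [-13.5, 2.8, 9.1]
opening: 0.0
grasp_force: 7.1
```

Converted, 23 cm / 40 = 0.575, 22 cm / 40 = 0.55.

>>> servo_tool --pt "-0.0075 0.001 0 0" --pt "-0.025 0.0038 0 0" --pt "-0.055 0.0083 0 0" --pt "-0.1 0.015 0 0" --pt "-0.1625 0.025 0 0" --pt "-0.225 0.035 0 0" --pt "-0.275 0.0425 0 0" --pt "-0.3125 0.0475 0 0" --pt "-0.325 0.05 0.05 0" --pt "-0.325 0.05 0.15 0" --pt "-0.3 0.1 0.25 0" --pt "-0.25 0.2 0.35 0" --pt "-0.2 0.3 0.45 0" --pt "-0.15 0.4 0.55 0" --pt "-0.1 0.45 0.575 0" --pt "-0.05 0.475 0.575 0" --pt "0 0.475 0.575 0" --pt "0 0.475 0.575 0" --pt "0 0.475 0.575 0" --claw 0

```text
time: 17.68
ee_pos: [0.5322, 0.0039, 0.2712]
tcp_rot: [179.8, 0.4, 171.4]
wrist_force: [-0.4, -0.5, -0.4]
opening: 0.0854
grasp_force: 0.0
```

```bash
python3 - <<'E'
from h import *
import pickle
o=get_obs(); im=camera("wrist"); save("w5",im); pickle.dump(o,open("w5.pkl","wb"))
s=camera("side"); save("side5",s)
print(o["time"],o["ee_pos"],o["tcp_rot"])
cv2.imwrite("pics/c5.png",np.hstack([im,cv2.resize(s[180:350,260:460],(288,384))])[:,:,::-1])
E
```

```text
17.6833 [0.53218147 0.00391776 0.27120753] [179.76927836   0.40729118 171.44639564]
```

View pics/c5.png

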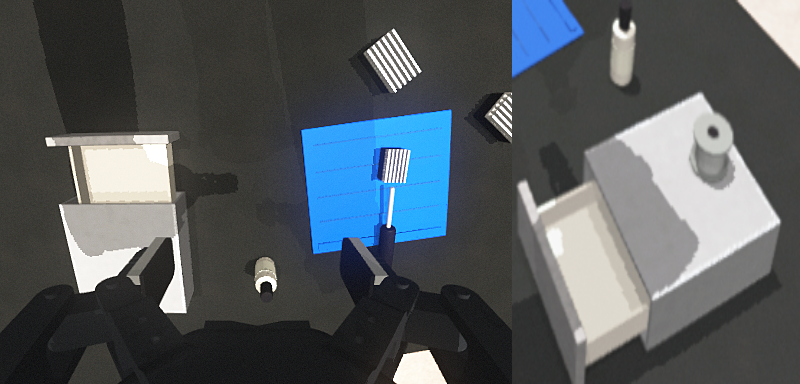

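```bash
python3 - <<'E'
from h import *
w=cv2.imread("pics/w5.png")[125:225,40:200]; s=cv2.imread("pics/side5.png")[255:345,262:362]
W=cv2.resize(w,None,fx=5,fy=3,interpolation=cv2.INTER_CUBIC)  # 800x300
S=cv2.resize(s,(400,300),interpolation=cv2.INTER_CUBIC)
sc=cv2.resize(camera("scene")[145:235,75:195],(400,300),interpolation=cv2.INTER_CUBIC)[:,:,::-1]
cv2.imwrite("pics/c6.png",np.vstack([W,np.hstack([S,sc])]))
E
```

```text
(no output)
```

View pics/c6.png

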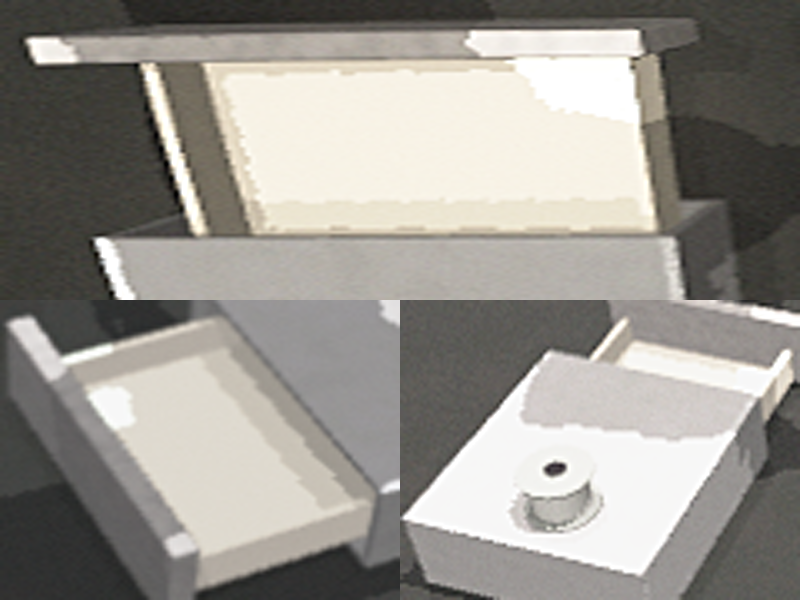

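```bash
python3 - <<'E'
from h import *
import pickle
o=pickle.load(open("w5.pkl","rb"));o1=pickle.load(open("w1.pkl","rb"));o2=pickle.load(open("w2.pkl","rb"))
w=lambda x,y:(x/5+40,y/3+125)
s=lambda x,y:(x/4+262,(y-300)/3.333+255)
for n,q,z in (("outer L",(25,38),.06),("outer R",(643,29),.06),("back L",(40,63),.06),("back R",(640,55),.06),("cab L",(97,237),.058),("cab R",(672,236),.058),("floor wall R near",(637,62),.012),("floor wall R far",(655,235),.012),("floor wall L far",(250,235),.012)):
    print(n,np.round(plane("wrist",w(*q),z,o),4))
oa,da=ray("side",s(85,385));_,db=ray("side",s(225,350)); N=np.cross(da,db)
for q in ((640,110),(650,185)):
    p,d=ray("wrist",w(*q),o); print("floor pt",p+d*((oa-p)@N)/(d@N))
im=cv2.imread("pics/w5.png");hsv=cv2.cvtColor(im,cv2.COLOR_BGR2HSV)
m=(((hsv[...,0]<95)|(hsv[...,0]>125)|(hsv[...,1]<90))).astype(np.uint8)*255
z=np.zeros_like(m);z[140:190,370:420]=m[140:190,370:420]
fin=((hsv[...,2]>140)&(hsv[...,1]<80)).astype(np.uint8);f=np.zeros_like(fin);f[140:190,370:420]=fin[140:190,370:420]
f=cv2.morphologyEx(f,cv2.MORPH_CLOSE,np.ones((5,5),np.uint8));f=cv2.morphologyEx(f,cv2.MORPH_OPEN,np.ones((9,9),np.uint8))
r=cv2.minAreaRect(max(cv2.findContours(f,0,2)[0],key=cv2.contourArea)); print(r)
p,e=tri([ray("wrist",(194.5,134.8),o1),ray("wrist",(338.86,186.5),o2),ray("wrist",r[0],o)]);print("mod",p,e)
bp=cv2.boxPoints(r);W=np.array([plane("wrist",q,.032,o)[:2] for q in bp],np.float32);print(cv2.minAreaRect(W))
E
```

```text
outer L [ 0.4549 -0.2567  0.06  ]
outer R [ 0.4775 -0.0975  0.06  ]
back L [ 0.4657 -0.2563  0.06  ]
back R [ 0.4878 -0.1007  0.06  ]
cab L [ 0.5439 -0.2697  0.058 ]
cab R [ 0.5672 -0.1117  0.058 ]
floor wall R near [ 0.4944 -0.1178  0.012 ]
floor wall R far [ 0.5795 -0.1329  0.012 ]
floor wall L far [ 0.5608 -0.257   0.012 ]
floor pt [ 0.51682598 -0.12190069  0.01334537]
floor pt [ 0.55379737 -0.12803266  0.0126071 ]
((395.5, 165.5), (33.0, 25.0), 90.0)
mod [0.56723322 0.19616013 0.02974144] [np.float64(0.0006241091726284069), np.float64(0.0001769564413683812), np.float64(0.0006349844775608621)]
((0.5671981573104858, 0.19481341540813446), (0.036234013736248016, 0.05134313553571701), 88.40125274658203)
```

Drawer is open: floor centre ≈ (0.516,-0.184), floor z ≈ 0.013, drawer yaw ≈ -8.4°. Module: (0.567,0.196), top z ≈ 0.031, yaw close to the tool's. Grasping now.

Converted, -26.2 cm / 40 = -0.655, 19.2 cm / 40 = 0.48.

>>> servo_tool --pt "0.025 0.1 0 0" --pt "0.05 0.2 0 0" --pt "0.075 0.3 0 0" --pt "0.0875 0.4 0 0" --pt "0.0875 0.4625 -0.05 0" --pt "0.0875 0.48 -0.15 0" --pt "0.0875 0.48 -0.25 0" --pt "0.0875 0.48 -0.35 0" --pt "0.0875 0.48 -0.45 0" --pt "0.0875 0.48 -0.525 0" --pt "0.0875 0.48 -0.575 0" --pt "0.0875 0.48 -0.6125 0" --pt "0.0875 0.48 -0.6375 0" --pt "0.0875 0.48 -0.65 0" --pt "0.0875 0.48 -0.655 0" --pt "0.0875 0.48 -0.655 0" --claw 0

```text
time: 19.17
ee_pos: [0.5661, 0.1947, 0.0111]
tcp_rot: [179.7, 0.6, 171.3]
wrist_force: [-0.2, 0.2, -0.2]
opening: 0.0855
grasp_force: 0.0
```

>>> servo_tool --pt "0 0 0 0" --pt "0 0 0 0" --pt "0 0 0 0" --pt "0 0 0 0" --pt "0 0 0 0" --pt "0 0 0 0" --pt "0 0 0 0" --pt "0 0 0 0" --pt "0 0 0 0" --pt "0 0 0 0" --claw 1 --force 30

```text
time: 20.0
ee_pos: [0.5662, 0.1951, 0.0108]
tcp_rot: [179.7, 0.6, 171.3]
wrist_force: [-0.6, -0.1, 5.1]
opening: 0.0298
grasp_force: 30.9
```

Converted, 12 cm / 40 = 0.3, 11 cm / 40 = 0.275.

>>> servo_tool --pt "0 0 0.0125 0" --pt "0 0 0.0375 0" --pt "0 0 0.1 0" --pt "0 0 0.2 0" --pt "0 0 0.275 0" --pt "0 0 0.3 0" --pt "0 0 0.3 0" --pt "0 0 0.3 0"

```text
time: 20.67
ee_pos: [0.566, 0.1949, 0.1301]
tcp_rot: [179.7, 0.5, 171.3]
wrist_force: [0.0, 1.3, -2.4]
opening: 0.0292
grasp_force: 30.2
```

```bash
python3 - <<'E'
from h import *
o=get_obs(); im=camera("wrist"); save("w7",im);s=camera("side");save("side7",s)
print(o["time"],o["ee_pos"],o["wrist_force"],o["opening"])
cv2.imwrite("pics/c7.png",np.hstack([im,cv2.resize(s[120:220,160:310],(288,384))])[:,:,::-1])
E
```

```text
20.6667 [0.56596198 0.19493954 0.130126  ] [ 0.03106249  1.26511802 -2.36925659] 0.02915029709471947
```

View pics/c7.png

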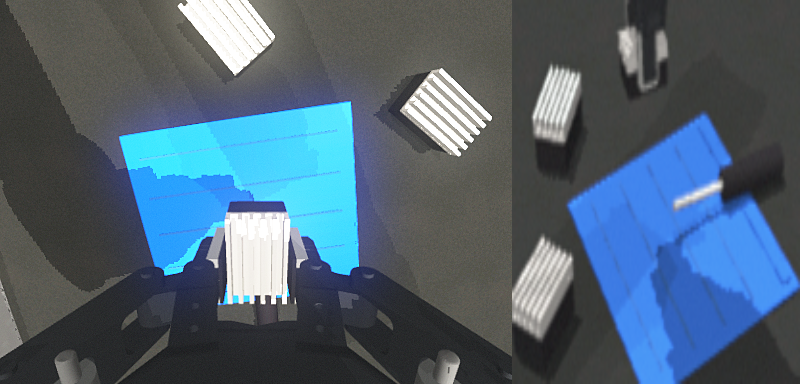

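Module is held level and the screwdriver hasn't moved. Carrying it to the drawer.

Converted, -37.9 cm / 40 = -0.9475, -5.2 cm / 40 = -0.13.

>>> servo_tool --pt "-0.025 -0.05 0.025 0" --pt "-0.05 -0.1375 0.025 0" --pt "-0.075 -0.225 0.025 0" --pt "-0.1 -0.3125 0.025 0" --pt "-0.125 -0.4 0.025 0" --pt "-0.13 -0.5 0.025 0" --pt "-0.13 -0.6 0.025 0" --pt "-0.13 -0.7 0.025 0" --pt "-0.13 -0.8 0.025 0" --pt "-0.13 -0.875 0.025 0" --pt "-0.13 -0.925 0 0" --pt "-0.13 -0.9475 -0.05 0" --pt "-0.13 -0.9475 -0.1 0" --pt "-0.13 -0.9475 -0.15 0" --pt "-0.13 -0.9475 -0.2 0" --pt "-0.13 -0.9475 -0.225 0" --pt "-0.13 -0.9475 -0.2425 0" --pt "-0.13 -0.9475 -0.25 0" --pt "-0.13 -0.9475 -0.2525 0" --pt "-0.13 -0.9475 -0.2525 0"

```text
time: 22.43
ee_pos: [0.5143, -0.1841, 0.0299]
tcp_rot: [179.8, 0.5, 171.3]
wrist_force: [-0.2, -0.4, -0.2]
opening: 0.0296
grasp_force: 30.2
```

Converted, -0.6 cm / 40 = -0.015, -0.5 cm / 40 = -0.0125.

>>> servo_tool --pt "0 0 -0.0025 0" --pt "0 0 -0.005 0" --pt "0 0 -0.0075 0" --pt "0 0 -0.01 0" --pt "0 0 -0.0125 0" --pt "0 0 -0.015 0" --pt "0 0 -0.015 0"

```text
time: 23.02
ee_pos: [0.5138, -0.184, 0.0231]
tcp_rot: [179.7, 0.5, 171.3]
wrist_force: [-0.0, -0.3, -0.1]
opening: 0.0298
grasp_force: 30.2
```

>>> servo_tool --pt "0 0 -0.0025 0" --pt "0 0 -0.005 0" --pt "0 0 -0.0075 0" --pt "0 0 -0.0075 0"

```text
time: 23.35
ee_pos: [0.5138, -0.184, 0.0201]
tcp_rot: [179.7, 0.5, 171.3]
wrist_force: [-0.4, 0.5, -1.3]
opening: 0.0292
grasp_force: 30.2
```

Converted, -0.1 cm / 40 = -0.0025, -0.05 cm / 40 = -0.0013.

>>> servo_tool --pt "0 0 -0.0013 0" --pt "0 0 -0.0025 0" --pt "0 0 -0.0025 0"

```text
time: 23.6
ee_pos: [0.5139, -0.184, 0.0192]
tcp_rot: [179.8, 0.5, 171.3]
wrist_force: [-1.3, -0.5, -0.9]
opening: 0.0297
grasp_force: 30.2
```

Converted, -0.05 cm / 40 = -0.0013.

>>> servo_tool --pt "0 0 -0.0013 0" --pt "0 0 -0.0013 0"

```text
time: 23.77
ee_pos: [0.514, -0.1841, 0.0188]
tcp_rot: [179.8, 0.5, 171.3]
wrist_force: [0.1, 0.6, -0.9]
opening: 0.0293
grasp_force: 30.2
```

Converted, -0.05 cm / 40 = -0.0013.

>>> servo_tool --pt "0 0 -0.0013 0" --pt "0 0 -0.0013 0"

```text
time: 23.93
ee_pos: [0.514, -0.1841, 0.0187]
tcp_rot: [179.8, 0.5, 171.3]
wrist_force: [-1.4, 0.2, 4.5]
opening: 0.0292
grasp_force: 30.7
```

Touchdown felt (4.5 N). Opening part way to release, then lifting.

>>> servo_tool --pt "0 0 0 0" --pt "0 0 0 0" --pt "0 0 0 0" --pt "0 0 0 0" --pt "0 0 0 0" --claw 0.4

```text
time: 24.35
ee_pos: [0.5139, -0.184, 0.0182]
tcp_rot: [179.8, 0.5, 171.3]
wrist_force: [0.1, -0.1, 0.0]
opening: 0.0514
grasp_force: 0.0
```

Converted, 24 cm / 40 = 0.6, 22 cm / 40 = 0.55.

>>> servo_tool --pt "0 0 0.0125 0" --pt "0 0 0.0375 0" --pt "0 0 0.0875 0" --pt "0 0 0.175 0" --pt "0 0 0.275 0" --pt "-0.025 0.005 0.35 0" --pt "0.05 0.1 0.45 0" --pt "0.125 0.2 0.55 0" --pt "0.125 0.25 0.6 0" --pt "0.125 0.25 0.6 0" --pt "0.125 0.25 0.6 0"

```text
time: 25.27
ee_pos: [0.5659, -0.0811, 0.2636]
tcp_rot: [179.7, 0.9, 171.5]
wrist_force: [0.5, 0.4, 1.1]
opening: 0.0512
grasp_force: 0.0
```

```bash
python3 - <<'E'
from h import *
import pickle
o=get_obs(); im=camera("wrist"); save("w8",im);s=camera("side");save("side8",s);pickle.dump(o,open("w8.pkl","wb"))
print(o["time"],o["ee_pos"],o["wrist_force"],o["opening"])
cv2.imwrite("pics/c8.png",np.hstack([im,cv2.resize(s[240:345,260:390],(288,384))])[:,:,::-1])
E
```

```text
25.2667 [ 0.56591956 -0.08112996  0.26356261] [0.54287358 0.44356312 1.08232426] 0.051151480655284624
```

View pics/c8.png

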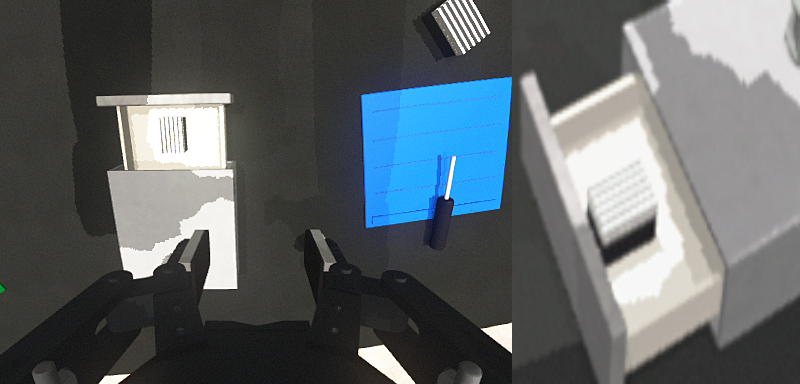

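Module stands upright in the middle of the drawer, clear of panel and cabinet. Now going in front of the panel with the fingers shut.

Converted, -22.1 cm / 40 = -0.5525, -14.6 cm / 40 = -0.365.

>>> servo_tool --pt "-0.075 -0.05 0 0" --pt "-0.1625 -0.1 0 0" --pt "-0.25 -0.15 0 0" --pt "-0.325 -0.2 0 0" --pt "-0.365 -0.2225 0 0" --pt "-0.365 -0.2225 -0.1 0" --pt "-0.365 -0.2225 -0.2 0" --pt "-0.365 -0.2225 -0.3 0" --pt "-0.365 -0.2225 -0.3875 0" --pt "-0.365 -0.2225 -0.4625 0" --pt "-0.365 -0.2225 -0.5125 0" --pt "-0.365 -0.2225 -0.5425 0" --pt "-0.365 -0.2225 -0.5525 0" --pt "-0.365 -0.2225 -0.5525 0" --pt "-0.365 -0.2225 -0.5525 0" --claw 1

```text
time: 26.62
ee_pos: [0.4182, -0.1735, 0.0383]
tcp_rot: [179.8, 0.6, 171.3]
wrist_force: [0.8, -0.2, -0.2]
opening: 0.0001
grasp_force: 0.0
```

Converted, 3.8 cm / 40 = 0.095, 3.6 cm / 40 = 0.09.

>>> servo_tool --pt "0.01 -0.0015 0 0" --pt "0.0225 -0.0035 0 0" --pt "0.035 -0.0053 0 0" --pt "0.0475 -0.007 0 0" --pt "0.0575 -0.0085 0 0" --pt "0.0675 -0.01 0 0" --pt "0.075 -0.0113 0 0" --pt "0.0825 -0.0125 0 0" --pt "0.09 -0.0135 0 0" --pt "0.095 -0.0143 0 0" --pt "0.095 -0.0143 0 0"

```text
time: 27.53
ee_pos: [0.4559, -0.1787, 0.0372]
tcp_rot: [179.7, 0.5, 171.3]
wrist_force: [-2.2, 0.2, 1.3]
opening: 0.0001
grasp_force: 0.9
```

Converted, 5.3 cm / 40 = 0.1325, 5.1 cm / 40 = 0.1275.

>>> servo_tool --pt "0.0038 -0.0005 0 0" --pt "0.0088 -0.0013 0 0" --pt "0.015 -0.0023 0 0" --pt "0.0225 -0.0033 0 0" --pt "0.03 -0.0045 0 0" --pt "0.0375 -0.0055 0 0" --pt "0.045 -0.0068 0 0" --pt "0.0525 -0.0078 0 0" --pt "0.06 -0.009 0 0" --pt "0.0675 -0.01 0 0" --pt "0.075 -0.0113 0 0" --pt "0.0825 -0.0125 0 0" --pt "0.09 -0.0135 0 0" --pt "0.0975 -0.0145 0 0" --pt "0.105 -0.0158 0 0" --pt "0.1125 -0.0168 0 0" --pt "0.12 -0.018 0 0" --pt "0.1275 -0.019 0 0" --pt "0.1325 -0.0198 0 0" --pt "0.1325 -0.0198 0 0"

```text
time: 29.2
ee_pos: [0.5088, -0.1863, 0.0372]
tcp_rot: [179.7, 0.4, 171.4]
wrist_force: [-6.9, 3.6, 3.9]
opening: 0.0002
grasp_force: 3.6
```

Converted, 1.3 cm / 40 = 0.0325, 1.2 cm / 40 = 0.03.

>>> servo_tool --pt "0.0063 -0.001 0 0" --pt "0.0125 -0.0019 0 0" --pt "0.0188 -0.0028 0 0" --pt "0.025 -0.0038 0 0" --pt "0.03 -0.0045 0 0" --pt "0.0325 -0.0049 0 0" --pt "0.0325 -0.0049 0 0"

```text
time: 29.78
ee_pos: [0.5216, -0.1881, 0.0372]
tcp_rot: [179.7, 0.4, 171.4]
wrist_force: [-7.3, 4.0, 4.5]
opening: 0.0003
grasp_force: 4.2
```

Converted, 0.5 cm / 40 = 0.0125, 0.45 cm / 40 = 0.0113.

>>> servo_tool --pt "0.0038 -0.0005 0 0" --pt "0.0075 -0.0011 0 0" --pt "0.0113 -0.0018 0 0" --pt "0.0125 -0.0019 0 0" --pt "0.0125 -0.0019 0 0"

```text
time: 30.2
ee_pos: [0.5264, -0.1888, 0.0372]
tcp_rot: [179.7, 0.4, 171.4]
wrist_force: [-7.5, 5.0, 4.0]
opening: 0.0
grasp_force: 4.5
```

Converted, 0.05 cm / 40 = 0.0013, -0.007 cm / 40 = -0.0002.

>>> servo_tool --pt "0.0013 -0.0002 0 0" --pt "0.0013 -0.0002 0 0"

```text
time: 30.37
ee_pos: [0.5268, -0.1888, 0.0372]
tcp_rot: [179.7, 0.4, 171.4]
wrist_force: [-8.5, 3.5, 5.6]
opening: 0.0001
grasp_force: 4.7
```

Converted, 0.05 cm / 40 = 0.0013, -0.007 cm / 40 = -0.0002.

>>> servo_tool --pt "0.0013 -0.0002 0 0" --pt "0.0013 -0.0002 0 0"

```text
time: 30.53
ee_pos: [0.5273, -0.1889, 0.0372]
tcp_rot: [179.7, 0.4, 171.4]
wrist_force: [-9.8, 4.1, 4.7]
opening: -0.0001
grasp_force: 4.7
```

>>> servo_tool --pt "0.0013 -0.0002 0 0" --pt "0.0013 -0.0002 0 0"

```text
time: 30.7
ee_pos: [0.5277, -0.1889, 0.0372]
tcp_rot: [179.7, 0.4, 171.4]
wrist_force: [-9.3, 3.8, 4.8]
opening: 0.0001
grasp_force: 4.8
```

Converted, 0.05 cm / 40 = 0.0013, -0.007 cm / 40 = -0.0002.

>>> servo_tool --pt "0.0013 -0.0002 0 0" --pt "0.0013 -0.0002 0 0"

```text
time: 30.87
ee_pos: [0.5281, -0.189, 0.0372]
tcp_rot: [179.7, 0.4, 171.4]
wrist_force: [-9.1, 4.1, 5.4]
opening: 0.0
grasp_force: 5.2
```

Converted, 0.05 cm / 40 = 0.0013, -0.007 cm / 40 = -0.0002.

>>> servo_tool --pt "0.0013 -0.0002 0 0" --pt "0.0013 -0.0002 0 0"

```text
time: 31.03
ee_pos: [0.5281, -0.189, 0.0372]
tcp_rot: [179.7, 0.3, 171.3]
wrist_force: [-12.2, 5.3, 6.4]
opening: -0.0001
grasp_force: 6.5
```

>>> servo_tool --pt "0.0005 -0.0001 0 0" --pt "0.0005 -0.0001 0 0"

```text
time: 31.2
ee_pos: [0.5281, -0.189, 0.0371]
tcp_rot: [179.7, 0.3, 171.3]
wrist_force: [-13.4, 4.9, 7.6]
opening: 0.0
grasp_force: 6.9
```

Converted, -2.9 cm / 40 = -0.0725, -2.5 cm / 40 = -0.0625.

>>> servo_tool --pt "-0.0038 0.0005 0 0" --pt "-0.0088 0.0013 0 0" --pt "-0.015 0.0023 0 0" --pt "-0.0225 0.0033 0 0" --pt "-0.03 0.0045 0 0" --pt "-0.0375 0.0055 0 0" --pt "-0.045 0.0068 0 0" --pt "-0.0525 0.0078 0 0" --pt "-0.0625 0.0093 0 0" --pt "-0.0725 0.0108 0 0" --pt "-0.0725 0.0108 0 0"

```text
time: 32.12
ee_pos: [0.5003, -0.1855, 0.0375]
tcp_rot: [179.8, 0.5, 171.3]
wrist_force: [-0.1, -0.7, 0.2]
opening: 0.0001
grasp_force: 0.0
```

No contact at x=0.500, so the panel did not follow the finger: the drawer is latched. Withdrawing and checking with the cameras.

>>> servo_tool --pt "-0.075 0.0125 0 0" --pt "-0.15 0.025 0 0" --pt "-0.2 0.025 0.05 0" --pt "-0.2 0.025 0.15 0" --pt "-0.2 0.025 0.25 0" --pt "-0.15 0.05 0.35 0" --pt "-0.05 0.125 0.45 0" --pt "0.05 0.15 0.55 0" --pt "0.125 0.15 0.575 0" --pt "0.1625 0.15 0.575 0" --pt "0.1625 0.15 0.575 0" --pt "0.1625 0.15 0.575 0" --pt "0.1625 0.15 0.575 0"

```text
time: 33.2
ee_pos: [0.5655, -0.1254, 0.2665]
tcp_rot: [179.8, 0.4, 171.3]
wrist_force: [0.2, -0.7, -0.4]
opening: 0.0003
grasp_force: 0.0
```

```bash
python3 - <<'E'
from h import *
o=get_obs(); im=camera("wrist"); save("w9",im); s=camera("side"); save("side9",s); c=camera("scene")
print(o["time"],o["ee_pos"],o["wrist_force"],o["opening"])
d=lambda a,b:(np.abs(a.astype(int)-b[:,:,::-1].astype(int)).max(2)>50)
D=d(s,cv2.imread("pics/side0.png"));n,l,st,ce=cv2.connectedComponentsWithStats(D.astype(np.uint8))
print("side",[(*st[i],) for i in range(1,n) if st[i,4]>15])
D=d(c,cv2.imread("pics/scene0.png"));n,l,st,ce=cv2.connectedComponentsWithStats(D.astype(np.uint8))
print("scene",[(*st[i],) for i in range(1,n) if st[i,4]>15])
g=im.mean(2)
for col in (160,200,240):
    r=np.where(np.diff(g[60:240,col])>60)[0]+61
    if len(r): print(col,r[:3],plane("wrist",(col,r[0]),.06,o))
E
```

```text
33.2 [ 0.56552926 -0.12542968  0.2664869 ] [ 0.19986398 -0.73686491 -0.44275187] 0.00031406636104122057
side [(np.int32(298), np.int32(0), np.int32(66), np.int32(131), np.int32(5555)), (np.int32(0), np.int32(37), np.int32(7), np.int32(35), np.int32(120)), (np.int32(317), np.int32(135), np.int32(12), np.int32(21), np.int32(76)), (np.int32(219), np.int32(168), np.int32(24), np.int32(23), np.int32(422)), (np.int32(0), np.int32(205), np.int32(4), np.int32(27), np.int32(73)), (np.int32(324), np.int32(256), np.int32(95), np.int32(57), np.int32(2212)), (np.int32(325), np.int32(279), np.int32(12), np.int32(13), np.int32(46)), (np.int32(0), np.int32(298), np.int32(7), np.int32(32), np.int32(151)), (np.int32(5), np.int32(299), np.int32(13), np.int32(24), np.int32(148)), (np.int32(335), np.int32(309), np.int32(11), np.int32(10), np.int32(57)), (np.int32(27), np.int32(361), np.int32(16), np.int32(15), np.int32(104))]
scene [(np.int32(129), np.int32(0), np.int32(48), np.int32(19), np.int32(768)), (np.int32(245), np.int32(0), np.int32(85), np.int32(72), np.int32(2394)), (np.int32(435), np.int32(0)
[... 162 characters left out ...]
5), np.int32(16), np.int32(58)), (np.int32(156), np.int32(73), np.int32(6), np.int32(18), np.int32(42)), (np.int32(161), np.int32(74), np.int32(7), np.int32(18), np.int32(53)), (np.int32(280), np.int32(74), np.int32(20), np.int32(24), np.int32(203)), (np.int32(125), np.int32(152), np.int32(7), np.int32(4), np.int32(17)), (np.int32(105), np.int32(160), np.int32(24), np.int32(17), np.int32(32)), (np.int32(92), np.int32(178), np.int32(13), np.int32(14), np.int32(18)), (np.int32(302), np.int32(188), np.int32(22), np.int32(26), np.int32(361))]
160 [142 167] [ 0.51752093 -0.23782751  0.06      ]
200 [141 158 159] [ 0.52413817 -0.18876729  0.06      ]
240 [141] [ 0.53173284 -0.14039754  0.06      ]
```

The panel is back at its latched place (x≈0.524), and the pictures show no change at the spool, bottle or screwdriver.

```bash
python3 -c "
from workcell import *
print(job_done())"
```

```text
the job is handed in; nothing more can be done
None
```

The job is handed in: the drawer sprang open, the module was set down upright on its floor, and the drawer was pushed home and is latched; measured push along the drawer peaked at about 14 N, and the spool, bottle and screwdriver show no change in the pictures.

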